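# Clear the shuttle die of a bench press and send it home

### The job

The shuttle die has come out of the bench press with a freshly formed U-bracket sitting in one of its two cavities. Lift the bracket out and set it down gently, not dropped, standing on its base (open side up) in the bay of the white basket that holds the other finished U-bracket; then push the emptied shuttle along its slide, under the press, until the spring detent snaps it fully home. Leave the flat filler plate in its cavity and everything else on the table where it is.

Things in the scene. Friction and masses are not known exactly. Their poses are not given: they have to be found in the camera images.
- station: Grey bench press, fixed. Origin: mid-slide, on the table. Slide along its y; +y leads under the press. Base plate x -75..75, y -195..255, 20 mm high. Head over x -45..45 from y +35 on, 132 to 255 mm above the table, ram under it; nothing overhangs y < 35. Column y 162..248. Spring plunger housing at x 71..101, y -14..14, 56 mm high; its nose and knob reach x 52..121.
- shuttle (a joint): Travel of the die shuttle along the station's +y, m: 0 = fully out, 0.130 = end stop, fully home; it starts at 0. Friction about 1.5 N; at about 0.117 a ridge on its side meets the spring plunger and about 3 to 6 N more is needed; the crest passes at 0.124, then the spring drives it on to the stop and holds it there.
- die_top (a point): On the shuttle: centre of the dark steel die block's top, 64 mm above the table, at station (0, -75 mm + travel); axes as the station's. Block 100 (x) x 150 (y) mm. Its two cavities, centred at y -28 and +28, are 43 (x) x 39 (y) mm, 18 mm deep, upright walls. Two guide posts, 14 mm thick, 40 mm high, stand on it at (-40, -64) and (40, 64).
- lug (a point): On the shuttle: middle of the top edge of the upright push lug at its outer (-y) end, 106 mm above the table, at station (0, -183 mm + travel). Plate 50 mm wide (x), 10 mm thick (y); its -y face is free: push there towards +y. The die block begins 33 mm to its +y side.
- bracket: The new U-bracket, bare grey steel, about 90 g, loose: base 40 (x) x 36 (y) x 3 mm, two upright flanges 3 mm thick, 36 mm high overall, outer faces at x -20 and +20. Origin: centre of its underside; z up through the open side. It stands in one cavity (either), its x along the station's x, flanges rising 18 mm above the die. Can be gripped across both flanges (40 mm).
- filler: Flat grey steel filler plate 40 x 36 x 8 mm lying loose in the die's other cavity; it stays there. Origin: centre of its underside.
- basket: White lattice-walled basket, fixed, 226 (x) x 208 (y) mm, walls 4 mm thick and 50 mm high. Origin: centre of its underside. Two dividers, 40 mm high and 4 mm thick, at x -37 and +37 split it into three bays, each 70 mm wide (x) and 200 mm long (y), centred at x -74, 0 and +74 mm.
- basket_floor (a point): Centre of the basket's floor, 4 mm above the table; axes as the basket's.
- mate: A finished U-bracket, the same in shape and size as the new one, standing open side up in the -y half of one of the bays (which one varies): the new one goes in that bay. Origin: centre of its underside.
- angle: Grey steel angle clip with one upright flange, 40 x 40 mm, 40 mm high, standing in another bay. Origin: centre of its underside.
- strap: Flat grey steel strap 36 x 66 mm, 15 mm high, lying in the remaining bay. Origin: centre of its underside.
- jar: Lidded jar 56 mm across, 90 mm high, beside the station's -x side. Origin: centre of its underside.
- roll: Cardboard roll core 84 mm across, 45 mm high, beside the station's +x side. Origin: centre of its underside.
- driver: Screwdriver lying beside the basket on its -y side. Origin: underside of its middle.
- carton: Small cardboard carton 90 x 120 x 70 mm beyond the basket. Origin: centre of its underside.
- mug: White mug 76 mm across, 90 mm high, beside the press on the station's -x side. Origin: centre of its underside.

How it is judged:
By the outcome, as a careful person would: the job done as asked, in the order asked, and still so for the second after the job is handed in, with the robot touching nothing.
It also fails if it takes over 58 s, if anything falls off the work surface, if the arm or the gripper's body presses on something with over 40 N, if the wrist force passes 120 N, or if a joint passes its speed limit or range.

### The arm

A 7-joint arm with a two-finger parallel gripper is mounted at the origin on the work surface. World frame = base frame: x ahead of the robot, y to its left, z up, the work surface at z = 0. Lengths are in m, angles in rad, forces in N, time in s.
With the tool pointing down it reaches from about 0.4 to 0.85 m from the base axis. Payload 4.5 kg.
Tool frame: the origin (TCP) lies between the finger pads; the fingertips stand r.nose_length ahead of it and the grasp point (between the pads) lies 8 mm behind it (r.nose_length is the distance from the TCP to the fingertips, in m); z points along the fingers, y is the line along which they close (so a half turn about z gives the same grasp; the last joint's range is limited). The gripper opens to 88 mm and grips with 3 to 60 N. Pads are 18 mm wide; open, the fingers measure 123 mm over their backs; the gripper's body (75 mm by 187 mm) begins 45 mm behind the grasp point.
Start: joints at [0.034, 0.689, -0.195, 1.565, 0.157, 0.902, -0.215], TCP at [0.625, 0, 0.25] pointing down, gripper open.
Joint ranges: [-3.01, 3.01], [-0.46, 2.08], [-1.47, 1.51], [0.13, 2.56], [-1, 4.14], [0.04, 2.09], [-2.66, 2.66]. Speed limits (rad/s): [2.57, 2.57, 3.14, 3.14, 3.14, 3.14, 3.14].

### API

Orientations are given as [roll, pitch, yaw] about the fixed x, y, z axes, in that order (R = Rz(yaw) Ry(pitch) Rx(roll)).
In Python, from plant import monitor, optics, workorder, finder, r gives the robot as it stands.
- The arm moves only by the tool arm_command, never from a script. Its argument "increments" is a list of rows, each a list of 7 numbers: the turn, a rotation vector about the world's x, y, z normalised to -1 to 1, where 1 is 90 degrees, then the shift along the world's x, y, z normalised to -1 to 1, where 1 is 0.4 m, then the opening, from -1 (shut) to 1 (fully open). A call has 1 to 10 rows; each row is the pose to reach, as a shift and turn from the pose commanded when the call began; what a row does not reach only later rows make up. A row lasts 1/12 s, in which the tool goes at most 41.7 mm and 7.16 degrees, less where a joint would pass 70% of its speed; a pose out of reach is approached as far as the arm can. A call with a number of a shift or a turn outside -1 to 1 is refused whole. A call with a gripper value outside its range is refused whole. The fingers move at their own pace and stop on an object; "grip_force" is the grip in N (left out, the last holds). Time passes only in rows, so rows that repeat a pose let the fingers close. It gives the time, the measured TCP pose, the force, the opening and the grip force at its end, in the units of the state.
- monitor.get_obs(): the state, without advancing time (a new reading comes with each control period).
- optics.get_image(name): name is "scene" or "side" or "wrist"; returns the picture (400x640x3 uint8, blue, green, red); there is no depth.
- optics.calibration(name): a dict with "fx", "fy", "cx", "cy" (pixels), "eye" and "attitude" of the camera in the world; the wrist camera has in their place "hand_eye" (4x4, takes a point from camera to tool coordinates, whose origin is the TCP and whose axes are the flange's). Camera axes: x right, y down, z forward; pixel columns grow to the right and rows downward; lengths in m; the calibration is good to about 2 mm. A picture is of the moment at which its call begins: read the wrist's pose just before it. calibration takes no time and is no camera call.
- workorder.hand_in(): hands the job in; it is judged then, once.
Trained networks look in the newest picture that a camera, given by its name, has taken for a name from the list of things; names that differ only in an ending like _2 or _b are one class to them, and where a whole thing is asked for, a point or a joint stands for the part that bears it (a point fixed in the world has none). Each returns a list of dicts, best first, with "p" (0 to 1); they miss things now and then, are a little off and sometimes report something else, mostly with a low value. They report only what shows in the picture. A call takes as long as a camera call.
- finder.search_frame(camera, target): "pixel" ([column, row] in pixels, amid what is visible of it).
- finder.silhouettes(camera, target): "pixels" (400x640 bool, what is visible of it) and "pixel" ([column, row] in pixels, amid what is visible of it).
The state is a dict: "t": time; "joints": joint angles; "joint_velocities": joint speeds; "joint_torque": joint torques, N m; "ee_pos": TCP position; "orientation": TCP orientation; "wrist_force": force on the tool from outside, world axes, zero at the start; "moment": the same for the moment, N m; "width": finger opening in m; "finger_force": force on a finger pad.
Only numpy, scipy, OpenCV 4.12 (cv2) and the standard library are available. Lean on these libraries where they do the work, as an engineer would, in place of code of your own. Each camera call takes 0.05 s, during which the arm holds its last target. There are 200 camera calls.

## Working session

There is one attempt and no reset: what is moved stays moved. The work goes in short steps, Python scripts to look and compute and a tool call to move; the robot and the scene stay as the last step left them, time stands still between calls to the robot, and variables do not carry over. Pictures are saved under pics/ and viewed, at most 10 in all, crops included, and the job is handed in when it is done.

Besides the shell and the picture viewer there is one more tool, called after "Emit:" as name(argument=value, ...), one argument or row to a line, values as JSON. arm_command: Moves the arm, as the interface text tells. Its arguments: {"type":"object","properties":{"increments":{"type":"array","items":{"type":"array","items":{"type":"number"}}},"grip_force":{"type":"number"}},"required":["increments"]}

```bash
mkdir -p pics; ls; cat > h.py <<'E'
import numpy as np, cv2
from scipy.spatial.transform import Rotation as R
from plant import monitor, optics, workorder, finder, r
def cam(name):
    c=optics.calibration(name); 
    return c
def ray(c,px,T=None):
    d=np.array([(px[0]-c['cx'])/c['fx'],(px[1]-c['cy'])/c['fy'],1.])
    return d
E
python3 - <<'E'
from h import *
for n in ('scene','side','wrist'):
    o=monitor.get_obs()
    im=optics.get_image(n); cv2.imwrite(f'pics/{n}0.png',im); print(n,optics.calibration(n))
    for t in ['bracket','mate','filler','basket','die_top','lug','station','angle','strap','jar','roll','driver','mug','carton']:
        try:
            print(t,[(np.round(d['pixel']).tolist(),round(d['p'],2)) for d in finder.search_frame(n,t)[:3]])
        except Exception as e: print(t,e)
print(o, r.nose_length)
E
```

```text
pics
scene {'fx': 364.24656711395414, 'fy': 364.24656711395414, 'cx': 312.6541669565376, 'cy': 199.93160997767185, 'eye': array([1.23544527, 0.12376116, 0.87340758]), 'attitude': array([-2.44098609e+00, -1.67526023e-03,  1.87440851e+00])}
bracket [([361.0, 204.0], 0.72)]
mate [([231.0, 201.0], 0.59)]
filler [([361.0, 205.0], 0.63), ([385.0, 206.0], 0.48)]
basket [([256.0, 189.0], 0.82)]
die_top [([369.0, 213.0], 0.71), ([362.0, 205.0], 0.6)]
lug [([370.0, 211.0], 0.8), ([360.0, 178.0], 0.67)]
station [([442.0, 205.0], 0.67)]
angle [([236.0, 180.0], 0.69)]
strap [([372.0, 212.0], 0.33)]
jar [([360.0, 178.0], 0.68)]
roll [([351.0, 248.0], 0.62)]
driver [([216.0, 170.0], 0.62)]
mug [([231.0, 198.0], 0.56), ([216.0, 170.0], 0.43)]
carton [([253.0, 250.0], 0.55), ([232.0, 198.0], 0.46)]
side {'fx': 467.4464388336951, 'fy': 467.4464388336951, 'cx': 321.2279523573875, 'cy': 207.61546604016215, 'eye': array([ 0.21818943, -0.81085548,  1.10663264]), 'attitude': array([-2.45234686, -0.00795111, -0.43337054])}
bracket [([268.0, 211.0], 0.29)]
mate [([388.0, 293.0], 0.77), ([403.0, 231.0], 0.48)
[... 1368 characters left out ...]
y([ 0.03382116,  0.68910263, -0.19461295,  1.56527065,  0.15731102,
        0.90248128, -0.2151032 ]), 'joint_velocities': array([ 0.00042929,  0.00100689, -0.00180449,  0.00093518,  0.00143997,
       -0.00091964, -0.0002879 ]), 'joint_torque': array([ 4.43247754e-04, -5.27489054e+01, -1.26707576e+00, -1.53744614e+01,
       -5.19160973e-02, -6.50978927e-04,  8.19691792e-06]), 'ee_pos': array([6.25043395e-01, 1.86964421e-05, 2.49749251e-01]), 'orientation': array([ 3.14147029e+00, -1.88674475e-05,  1.57080755e+00]), 'wrist_force': array([ 0.667957  ,  0.15158621, -0.17478922]), 'moment': array([-0.02355188, -0.05382892,  0.01308476]), 'finger_force': 0.0, 'width': 0.08860861742363613} 0.011
```

View pictures.

View pics/side0.png

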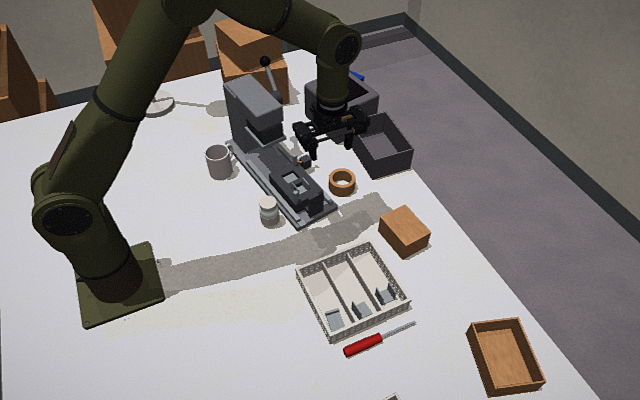

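View pics/wrist0.png

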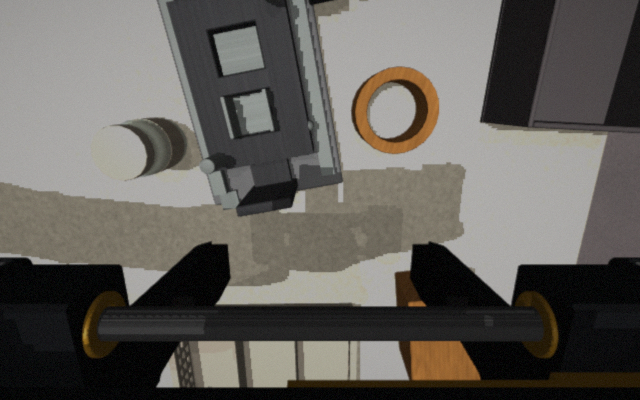

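View pics/scene0.png

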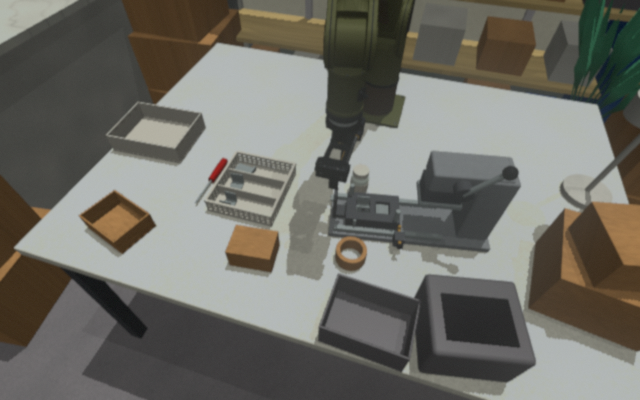

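```bash
cat >> h.py <<'E'
def camT(n,o=None):
    c=optics.calibration(n)
    if n=='wrist':
        T=np.eye(4);T[:3,:3]=R.from_euler('xyz',o['orientation']).as_matrix();T[:3,3]=o['ee_pos'];T=T@c['hand_eye']
    else:
        T=np.eye(4);T[:3,:3]=R.from_euler('xyz',c['attitude']).as_matrix();T[:3,3]=c['eye']
    return c,T
def hit(n,px,z,o=None):
    c,T=camT(n,o); d=T[:3,:3]@ray(c,px); return T[:3,3]+d*(z-T[2,3])/d[2]
def proj(n,P,o=None):
    c,T=camT(n,o); q=(np.linalg.inv(T)@np.c_[np.atleast_2d(P),np.ones(len(np.atleast_2d(P)))].T)[:3]
    return np.c_[c['fx']*q[0]/q[2]+c['cx'],c['fy']*q[1]/q[2]+c['cy']]
E
python3 - <<'E'
from h import *
np.set_printoptions(precision=4,suppress=True)
o=monitor.get_obs(); print(o['t'])
a=hit('wrist',(237,51),.056,o);b=hit('wrist',(249,113),.06,o)
print('cav',a,b,np.degrees(np.arctan2(*(a-b)[1::-1])), np.linalg.norm(a-b))
print('lug',hit('wrist',(254,87),.064,o),hit('wrist',(268,195),.106,o))
print('jar',hit('wrist',(120,152),.09,o),'roll',hit('wrist',(400,100),.045,o))
for n,pts in {'side':[(297,268),(374,243),(410,303),(334,340)],'scene':[(237,153),(296,161),(266,220),(209,210)]}.items():
    print(n,[hit(n,p,.05)[:2] for p in pts])
for n,pts in {'side':[(388,290),(361,308),(335,318)],'scene':[(228,199),(236,182),(244,169)]}.items():
    print(n,[hit(n,p,.02)[:2] for p in pts])
E
```

```text
2.25
cav [0.5491 0.1193 0.056 ] [0.5576 0.0647 0.06  ] 98.82247869127654 0.05539497866207903
lug [0.5644 0.0878 0.064 ] [ 0.5795 -0.0033  0.106 ]
jar [0.447  0.0319 0.09  ] roll [0.7034 0.0766 0.045 ]
side [array([ 0.4462, -0.1855]), array([ 0.6709, -0.1993]), array([ 0.6641, -0.3982]), array([ 0.448 , -0.4065])]
scene [array([ 0.4535, -0.3827]), array([ 0.4307, -0.1836]), array([ 0.6827, -0.1861]), array([ 0.6986, -0.3567])]
side [array([ 0.6441, -0.3297]), array([ 0.5549, -0.3463]), array([ 0.4822, -0.3436])]
scene [array([ 0.6227, -0.339 ]), array([ 0.5503, -0.3461]), array([ 0.4889, -0.3461])]
```

Emit:
arm_command(
  increments=[
    [0,0,0.05,-0.08,0.1,-0.06,1],
    [0,0,0.1,-0.15,0.2,-0.12,1],
    [0,0,0.1,-0.15,0.2,-0.12,1],
    [0,0,0.1,-0.15,0.2,-0.12,1],
    [0,0,0.1,-0.15,0.2,-0.12,1],
  ],
)

```text
t: 2.67
ee_pos: [0.564, 0.0816, 0.2014]
orientation: [-3.14, -0.001, 1.731]
wrist_force: [-0.1, -0.7, 0.8]
width: 0.0879
finger_force: 0.0
```

```bash
python3 - <<'E'
from h import *
np.set_printoptions(precision=4,suppress=True)
o=monitor.get_obs(); im=optics.get_image('wrist'); cv2.imwrite('pics/w1.png',cv2.resize(im,None,fx=1.25,fy=1.25)); np.save('o1.npy',o,allow_pickle=True)
print(o['t'],o['ee_pos'],o['orientation'],o['joint_velocities'])
for t in ['bracket','filler','die_top']:
    for d in finder.silhouettes('wrist',t)[:2]:
        m=d['pixels'].astype(np.uint8); c=max(cv2.findContours(m,0,2)[0],key=cv2.contourArea)
        print(t,round(d['p'],2),d['pixel'],cv2.minAreaRect(c),cv2.approxPolyDP(c,4,True)[:,0].tolist())
E
```

```text
2.6667 [0.564  0.0816 0.2014] [-3.1401 -0.0006  1.7313] [ 0.0385 -0.0072  0.0451 -0.0536  0.0094  0.0058  0.007 ]
bracket 0.74 [313.7, 207.6] ((312.6436767578125, 213.98251342773438), (48.063663482666016, 49.995086669921875), 87.45519256591797) [[334, 190], [290, 191], [290, 239], [297, 225], [331, 224], [336, 237]]
bracket 0.21 [311.6, 181.1] ((311.5, 195.0), (220.0, 131.0), 90.0) [[372, 85], [246, 87], [260, 250], [254, 273], [264, 279], [275, 261], [295, 261], [288, 305], [342, 305], [335, 261], [368, 259], [374, 231], [371, 134], [377, 96]]
filler 0.69 [311.5, 145.0] ((311.5, 144.5), (43.0, 47.0), 90.0) [[288, 126], [290, 165], [334, 163], [332, 123]]
die_top 0.7 [313.8, 181.6] ((313.24267578125, 195.1763153076172), (221.39736938476562, 132.07952880859375), 88.69805145263672) [[372, 86], [245, 89], [259, 251], [253, 272], [265, 279], [275, 262], [294, 262], [288, 305], [342, 304], [336, 262], [369, 259], [377, 102]]
```

View pics/w1.png

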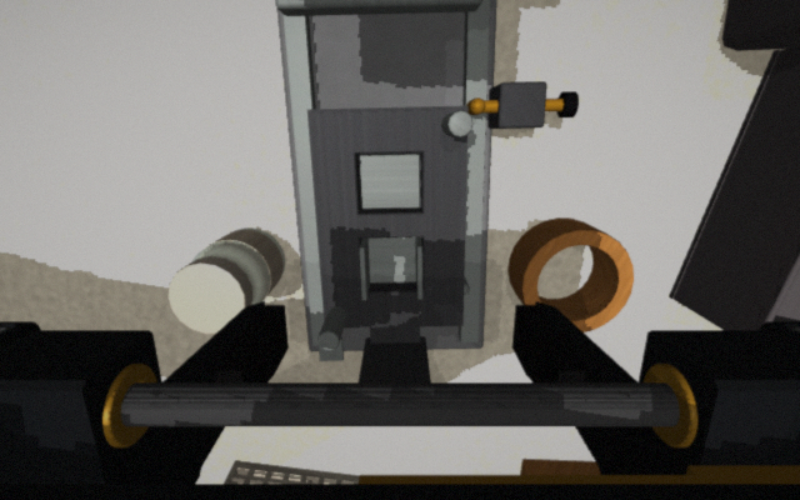

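```bash
python3 - <<'E'
from h import *
from scipy.optimize import least_squares
np.set_printoptions(precision=4,suppress=True)
o=np.load('o1.npy',allow_pickle=True).item()
b=np.array([[-20,-10,18],[20,-10,18],[-20,-46,18],[20,-46,18]])/1e3
bp=np.array([[289.5,191],[335,190],[290,239],[336,237]])
f=np.array([[-21.5,47.5,0],[21.5,47.5,0],[21.5,8.5,0],[-21.5,8.5,0]])/1e3
fp=np.array([[356,152],[421,152],[423,213],[357,214]])/1.25
e=np.array([[-50,75,0],[50,75,0]])/1e3; ep=np.array([[310,109],[467,107]])/1.25
def fit(P,p,name):
    def w(s): return np.c_[P[:,:2]@np.array([[np.cos(s[2]),np.sin(s[2])],[-np.sin(s[2]),np.cos(s[2])]])+s[:2],P[:,2]+.064]
    s=least_squares(lambda s:(proj('wrist',w(s),o)-p).ravel(),[.56,.09,.16]); print(name,s.x,np.degrees(s.x[2]),np.sqrt(np.mean(s.fun**2))); return s.x
fit(b,bp,'br'); fit(f,fp,'fill')
s=fit(np.r_[b,f,e],np.r_[bp,fp,ep],'all')
s=fit(np.r_[f,e],np.r_[fp,ep],'die')
c,sn=np.cos(s[2]),np.sin(s[2])
g=lambda x,y:s[:2]+np.array([c*x-sn*y,sn*x+c*y])
print('bracket',g(0,-.028),'lug',g(0,-.108),'lug end',g(0,.022)); print(o['orientation'],monitor.get_obs()['ee_pos'],monitor.get_obs()['orientation'])
E
```

```text
br [0.5547 0.0954 0.1826] 10.46455970709721 2.3498228043501928
fill [0.5552 0.0919 0.1726] 9.889723054762856 0.7099060174924058
all [0.5553 0.0931 0.1746] 10.005497186510786 2.223648970618867
die [0.5552 0.0918 0.1706] 9.776008498728903 0.8462776729694458
bracket [0.56   0.0642] lug [ 0.5736 -0.0146] lug end [0.5515 0.1135]
[-3.1401 -0.0006  1.7313] [0.5663 0.0786 0.2023] [3.1397 0.0009 1.7253]
```

```bash
python3 - <<'E'
from h import *
np.set_printoptions(precision=4,suppress=True)
o=np.load('o1.npy',allow_pickle=True).item()
a=hit('wrist',(290,239),.082,o);b=hit('wrist',(336,237),.082,o);print(a,b,np.linalg.norm(a-b),np.degrees(np.arctan2(*(b-a)[1::-1])))
n=np.array([-np.sin(.171),np.cos(.171),0]);print((a+b)/2+.018*n)
a=hit('wrist',(290,191),.064,o);b=hit('wrist',(335,190),.064,o);print((a+b)/2-.018*n, np.linalg.norm(a-b))
E
```

```text
[0.5446 0.0437 0.082 ] [0.5819 0.0516 0.082 ] 0.03817136646776897 11.919695610436559
[0.5602 0.0654 0.082 ]
[0.56   0.0653 0.064 ] 0.0382656334094544
```

Emit:
arm_command(
  increments=[
    [0,0,0.009,-0.012,-0.038,-0.1,1],
    [0,0,0.009,-0.012,-0.038,-0.2,1],
    [0,0,0.009,-0.012,-0.038,-0.27,1],
    [0,0,0.009,-0.012,-0.038,-0.307,1],
    [0,0,0.009,-0.012,-0.038,-0.307,1],
    [0,0,0.009,-0.012,-0.038,-0.307,1],
    [0,0,0.009,-0.012,-0.038,-0.307,1],
  ],
)

```text
t: 3.45
ee_pos: [0.5612, 0.064, 0.0792]
orientation: [3.14, 0.0, 1.74]
wrist_force: [0.7, -0.3, 0.2]
width: 0.088
finger_force: 0.0
```

Position is right; now close with moderate force.

Emit:
arm_command(
  increments=[
    [0,0,0,0,0,0,-1],
    [0,0,0,0,0,0,-1],
    [0,0,0,0,0,0,-1],
    [0,0,0,0,0,0,-1],
    [0,0,0,0,0,0,-1],
    [0,0,0,0,0,0,-1],
    [0,0,0,0,0,0,-1],
    [0,0,0,0,0,0,-1],
  ],
  grip_force=20,
)

```text
t: 4.12
ee_pos: [0.5603, 0.0649, 0.079]
orientation: [3.141, -0.0, 1.742]
wrist_force: [0.2, -0.4, 0.2]
width: 0.0396
finger_force: 20.0
```

Emit:
arm_command(
  increments=[
    [0,0,0,0,0,0.01,-1],
    [0,0,0,0,0,0.03,-1],
    [0,0,0,0,0,0.06,-1],
    [0,0,0,0,0,0.1,-1],
    [0,0,0,0,0,0.17,-1],
    [0,0,0,0,0,0.25,-1],
    [0,0,0,0,0,0.3,-1],
    [0,0,0,0,0,0.3,-1],
  ],
)

```text
t: 4.78
ee_pos: [0.5627, 0.0654, 0.2037]
orientation: [3.133, -0.0, 1.742]
wrist_force: [0.3, 0.3, -0.5]
width: 0.0398
finger_force: 20.0
```

```bash
python3 - <<'E'
from h import *
np.set_printoptions(precision=4,suppress=True)
o=monitor.get_obs(); print(o['wrist_force'],o['width'],o['ee_pos'])
im=optics.get_image('wrist'); 
im2=optics.get_image('side'); cv2.imwrite('pics/a.png',np.vstack([cv2.resize(im,(480,300)),cv2.resize(im2[130:380,200:460],(480,300)*1,interpolation=cv2.INTER_CUBIC)]))
for n in ('mate','angle','strap','basket'):
    for d in finder.silhouettes('side',n)[:1]:
        m=d['pixels'].astype(np.uint8); c=max(cv2.findContours(m,0,2)[0],key=cv2.contourArea)
        print(n,d['p'],d['pixel'],cv2.approxPolyDP(c,4,True)[:,0].tolist())
E
```

```text
[ 0.2607  0.2833 -0.4908] 0.039840517713800774 [0.5627 0.0654 0.2037]
mate 0.65 [387.5, 293.1] [[390, 283], [381, 291], [376, 288], [382, 304], [395, 297]]
angle 0.66 [358.8, 309.5] [[364, 301], [352, 302], [359, 319], [372, 313]]
strap 0.58 [335.8, 321.0] [[338, 308], [325, 312], [332, 331], [344, 326]]
basket 0.58 [349.9, 283.6] [[371, 239], [294, 270], [329, 343], [408, 307], [409, 295]]
```

View pics/a.png

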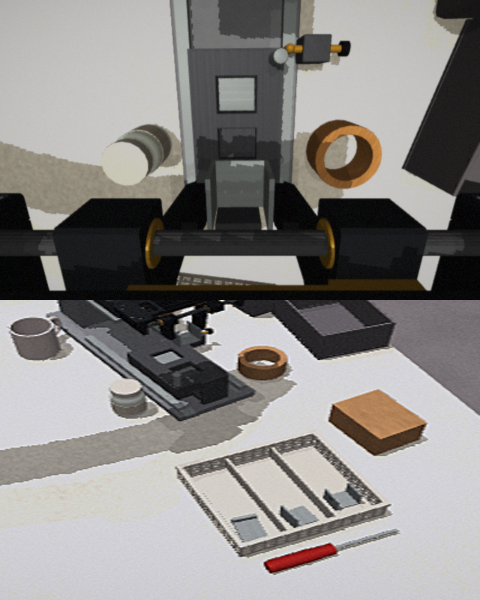

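Emit:
arm_command(
  increments=[
    [0,0,-0.04,0,-0.04,0.1,-1],
    [0,0,-0.1,0,-0.12,0.15,-1],
    [0,0,-0.17,0,-0.21,0.2,-1],
    [0,0,-0.24,0,-0.3,0.2,-1],
    [0,0,-0.31,-0.02,-0.39,0.2,-1],
    [0,0,-0.38,-0.03,-0.48,0.2,-1],
    [0,0,-0.45,-0.05,-0.57,0.2,-1],
    [0,0,-0.52,-0.05,-0.65,0.2,-1],
    [0,0,-0.59,-0.05,-0.73,0.2,-1],
    [0,0,-0.66,-0.05,-0.8,0.2,-1],
  ],
)

```text
t: 5.92
ee_pos: [0.5391, -0.2575, 0.2777]
orientation: [-3.14, 0.002, 0.699]
wrist_force: [-0.0, -0.4, -1.0]
width: 0.0397
finger_force: 20.0
```

Emit:
arm_command(
  increments=[
    [0,0,-0.07,0,-0.05,0,-1],
    [0,0,-0.14,0,-0.09,0,-1],
    [0,0,-0.21,0,-0.09,0,-1],
    [0,0,-0.28,0,-0.09,0,-1],
    [0,0,-0.35,0,-0.09,0,-1],
    [0,0,-0.41,0,-0.09,0,-1],
    [0,0,-0.45,0,-0.09,0,-1],
    [0,0,-0.45,0,-0.09,0,-1],
    [0,0,-0.45,0,-0.09,0,-1],
    [0,0,-0.45,0,-0.09,0,-1],
  ],
)

```text
t: 6.75
ee_pos: [0.54, -0.2909, 0.2782]
orientation: [-3.141, 0.001, 0.0]
wrist_force: [1.0, 0.0, -1.4]
width: 0.0398
finger_force: 20.0
```

```bash
python3 - <<'E'
from h import *
np.set_printoptions(precision=4,suppress=True)
o=monitor.get_obs(); print(o['wrist_force'],o['width'],o['ee_pos'],o['orientation'],o['joints'])
im=optics.get_image('wrist'); np.save('o2.npy',o,allow_pickle=True)
cv2.imwrite('pics/w2.png',cv2.resize(im,None,fx=1.25,fy=1.25))
for n in ('mate','angle','strap','basket'):
    for d in finder.silhouettes('wrist',n)[:2]:
        m=d['pixels'].astype(np.uint8); c=max(cv2.findContours(m,0,2)[0],key=cv2.contourArea)
        print(n,d['p'],d['pixel'],cv2.approxPolyDP(c,4,True)[:,0].tolist())
E
```

```text
[ 1.0006  0.0037 -1.4122] 0.039805999870528345 [ 0.54   -0.2909  0.2782] [-3.1411  0.0013  0.0003] [ 0.2871  0.6506  0.2367  1.5809 -0.1776  0.9327 -0.9871]
mate 0.66 [356.7, 86.1] [[375, 66], [344, 68], [343, 105], [376, 104]]
angle 0.95 [361.5, 156.6] [[379, 133], [348, 138], [353, 174], [387, 170], [381, 163]]
strap 0.93 [373.1, 210.7] [[342, 196], [341, 211], [356, 211], [362, 224], [388, 226], [392, 200]]
basket 0.96 [302.9, 130.0] [[417, 42], [207, 46], [230, 254], [258, 241], [271, 243], [284, 212], [337, 211], [343, 194], [391, 200], [387, 227], [362, 226], [366, 243], [381, 241], [404, 251]]
```

View pics/w2.png

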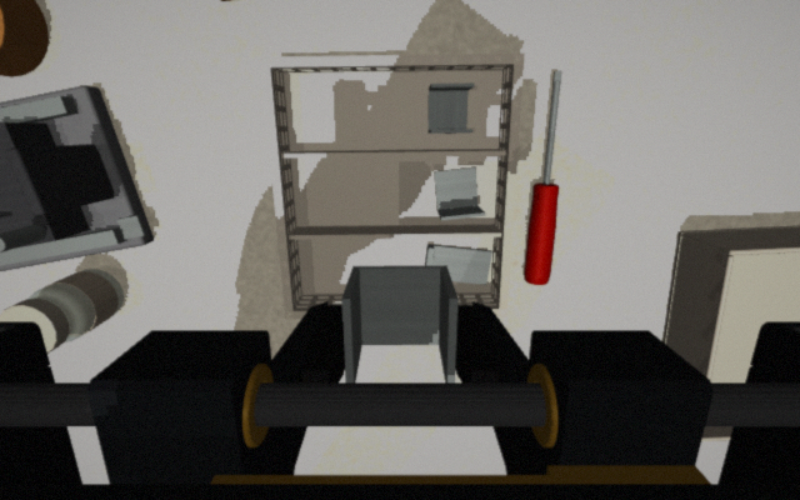

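```bash
python3 - <<'E'
from h import *
from scipy.optimize import least_squares
np.set_printoptions(precision=4,suppress=True)
o=np.load('o2.npy',allow_pickle=True).item()
A=hit('wrist',np.array((272,67))/1.25,.05,o);B=hit('wrist',np.array((513,65.5))/1.25,.05,o)
C=hit('wrist',np.array((293,309))/1.25,.05,o);D=hit('wrist',np.array((498,307))/1.25,.05,o)
print(A,B,C,D,np.linalg.norm(A-B),np.linalg.norm(A-C),np.linalg.norm(B-D))
for p in [(300,151),(480,150.5),(300,230),(480,229)]: print(hit('wrist',np.array(p)/1.25,.04,o)[:2])
for p in [(428,85),(472,84),(430,133),(473,132)]: print('mate',hit('wrist',np.array(p)/1.25,.04,o)[:2])
# bracket in hand
tc=R.from_euler('xyz',o['orientation']).as_matrix().T
for p in [(344,270),(352,383),(456,267),(446,384)]: print('held',hit('wrist',np.array(p)/1.25,o['ee_pos'][2]+.003 ,o)-o['ee_pos'])
E
```

```text
[ 0.6608 -0.1875  0.05  ] [ 0.662  -0.3821  0.05  ] [ 0.4481 -0.1889  0.05  ] [ 0.4503 -0.3844  0.05  ] 0.19464898524517246 0.2126938711919521 0.2116921565958297
[ 0.5943 -0.2033]
[ 0.5948 -0.3611]
[ 0.5232 -0.1984]
[ 0.5242 -0.365 ]
mate [ 0.6483 -0.3145]
mate [ 0.649  -0.3514]
mate [ 0.6095 -0.317 ]
mate [ 0.6104 -0.3542]
held [0.0272 0.0189 0.003 ]
held [-0.0168  0.0177  0.003 ]
held [ 0.0283 -0.0189  0.003 ]
held [-0.0172 -0.017   0.003 ]
```

Emit:
arm_command(
  increments=[
    [0,0,0,0.06,0.03,0,-1],
    [0,0,0,0.14,0.07,-0.04,-1],
    [0,0,0,0.2,0.1,-0.12,-1],
    [0,0,0,0.225,0.1,-0.2,-1],
    [0,0,0,0.225,0.1,-0.29,-1],
    [0,0,0,0.225,0.1,-0.36,-1],
    [0,0,0,0.225,0.1,-0.41,-1],
    [0,0,0,0.225,0.1,-0.44,-1],
    [0,0,0,0.225,0.1,-0.44,-1],
    [0,0,0,0.225,0.1,-0.44,-1],
  ],
)

```text
t: 7.83
ee_pos: [0.6304, -0.2515, 0.1032]
orientation: [3.141, -0.0, -0.002]
wrist_force: [0.6, -0.3, -0.3]
width: 0.0398
finger_force: 20.0
```

```bash
python3 - <<'E'
from h import *
np.set_printoptions(precision=4,suppress=True)
o=monitor.get_obs(); print(o['t'],o['wrist_force'],o['width'],o['ee_pos'],o['orientation'])
im=optics.get_image('wrist'); im2=optics.get_image('side')
cv2.imwrite('pics/w3.png',np.vstack([cv2.resize(im,(480,300)),cv2.resize(im2[220:360,270:440],None,fx=2.12,fy=2.12)[:,:360].repeat(1,0) if 0 else cv2.resize(im2[220:360,270:440],(480,300))]))
E
```

```text
7.8333 [ 0.5566 -0.3259 -0.2633] 0.039794069565887984 [ 0.6304 -0.2515  0.1032] [ 3.1413 -0.0003 -0.0016]
```

View pics/w3.png

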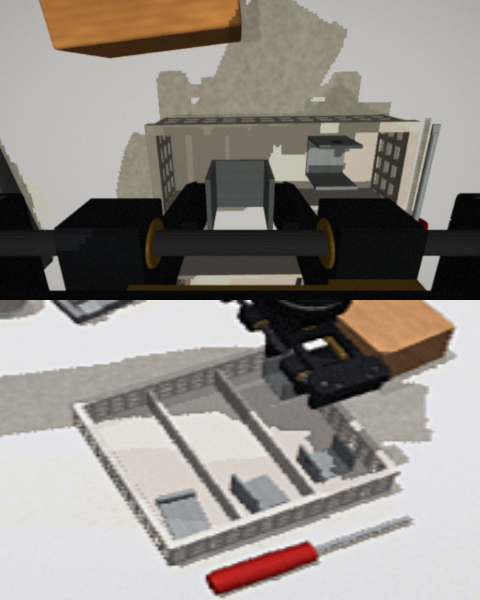

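```bash
python3 - <<'E'
from h import *
np.set_printoptions(precision=4,suppress=True)
o=monitor.get_obs()
for p,z in [((147,124),.05),((420,121),.05),((160,279),.04),((300,278),.04),((313,136),.04),((362,143),.04),((314,187),.04),((355,187),.04)]: print(p,hit('wrist',np.array(p)*4/3,z,o)[:2])
print(proj('side',[[.63,-.334,.004]]),[hit('side',np.array(p)*[170/480,140/300]+[270,220],z)[:2] for p,z in [((75,408-300),.05),((398,475-300),.05),((170,560-300),.05)]])
E
```

```text
(147, 124) [ 0.6702 -0.1801]
(420, 121) [ 0.6721 -0.3912]
(160, 279) [ 0.5137 -0.1728]
(300, 278) [ 0.5145 -0.3112]
(313, 136) [ 0.6581 -0.3124]
(362, 143) [ 0.6521 -0.3538]
(314, 187) [ 0.6123 -0.317 ]
(355, 187) [ 0.6122 -0.3531]
[[383.4656 296.2714]] [array([ 0.4422, -0.1918]), array([ 0.6683, -0.396 ]), array([ 0.4384, -0.4057])]
```

Emit:
arm_command(
  increments=[
    [0,0,0,0,0,-0.05,-1],
    [0,0,0,0,0,-0.1,-1],
    [0,0,0,0,0,-0.135,-1],
    [0,0,0,0,0,-0.15,-1],
    [0,0,0,0,0,-0.155,-1],
    [0,0,0,0,0,-0.155,-1],
    [0,0,0,0,0,-0.155,-1],
  ],
)

```text
t: 8.52
ee_pos: [0.631, -0.2516, 0.042]
orientation: [3.141, -0.002, -0.002]
wrist_force: [-0.0, 0.0, -1.5]
width: 0.0398
finger_force: 20.0
```

Emit:
arm_command(
  increments=[
    [0,0,0,0,0,-0.003,-1],
    [0,0,0,0,0,-0.005,-1],
    [0,0,0,0,0,-0.0065,-1],
    [0,0,0,0,0,-0.008,-1],
    [0,0,0,0,0,-0.008,-1],
    [0,0,0,0,0,-0.008,-1],
  ],
)

```text
t: 9.02
ee_pos: [0.6302, -0.2512, 0.0377]
orientation: [3.142, -0.0, -0.002]
wrist_force: [-0.7, -0.0, -1.0]
width: 0.0397
finger_force: 20.0
```

Emit:
arm_command(
  increments=[
    [0,0,0,0,0,-0.0015,-1],
    [0,0,0,0,0,-0.003,-1],
    [0,0,0,0,0,-0.003,-1],
    [0,0,0,0,0,-0.003,-1],
  ],
)

```text
t: 9.35
ee_pos: [0.6303, -0.2512, 0.0371]
orientation: [3.141, -0.0, -0.002]
wrist_force: [-1.0, 0.8, 4.0]
width: 0.0399
finger_force: 20.0
```

Emit:
arm_command(
  increments=[
    [0,0,0,0,0,0,0.27],
    [0,0,0,0,0,0,0.27],
    [0,0,0,0,0,0,0.27],
    [0,0,0,0,0,0,0.27],
  ],
)

```text
t: 9.68
ee_pos: [0.6302, -0.2512, 0.0363]
orientation: [3.142, 0.0, -0.002]
wrist_force: [-0.4, -0.8, -0.2]
width: 0.0558
finger_force: 0.0
```

Emit:
arm_command(
  increments=[
    [0,0,0,0,0,0.01,0.27],
    [0,0,0,0,0,0.04,0.27],
    [0,0,0,0,0,0.1,0.27],
    [0,0,0,0,0,0.2,0.27],
    [0,0,0,0,0,0.3,0.27],
    [0,0,0,0,0,0.4,0.27],
    [0,0,0,-0.03,0,0.43,0.27],
    [0,0,0,-0.08,0,0.43,0.27],
    [0,0,0,-0.12,0,0.43,0.27],
    [0,0,0,-0.12,0,0.43,0.27],
  ],
)

```text
t: 10.52
ee_pos: [0.579, -0.2522, 0.2103]
orientation: [3.141, 0.002, -0.004]
wrist_force: [-0.2, 0.9, -0.1]
width: 0.0559
finger_force: 0.0
```

```bash
python3 - <<'E'
from h import *
o=monitor.get_obs(); print(o['t'],o['wrist_force'],o['width'],o['ee_pos'],o['orientation'])
im=optics.get_image('wrist'); im2=optics.get_image('side')
cv2.imwrite('pics/w4.png',np.vstack([cv2.resize(im,(480,300)),cv2.resize(im2[220:360,270:440],(480,300))]))
E
```

```text
10.5167 [-0.20188136  0.91175558 -0.06637969] 0.05588704647575721 [ 0.57895958 -0.25218718  0.21031429] [ 3.14098832e+00  1.73883844e-03 -4.32095489e-03]
```

View pics/w4.png

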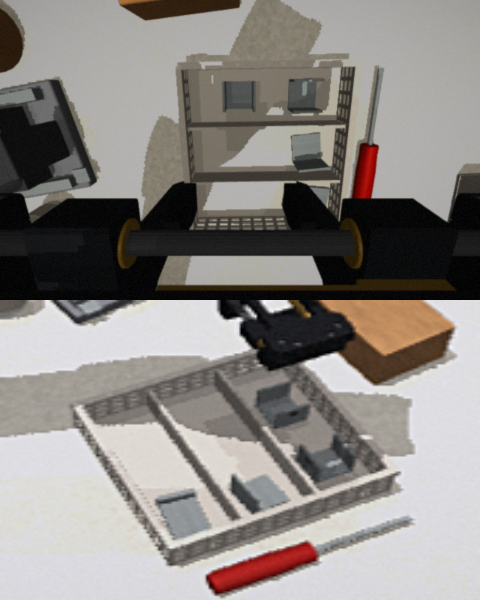

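Emit:
arm_command(
  increments=[
    [0,0,-0.04,0,0.04,0,-1],
    [0,0,-0.11,0,0.1,0,-1],
    [0,0,-0.18,0,0.17,0,-1],
    [0,0,-0.25,0,0.24,0,-1],
    [0,0,-0.32,0,0.31,0,-1],
    [0,0,-0.39,0,0.38,0,-1],
    [0,0,-0.46,0,0.43,0,-1],
    [0,0,-0.53,0,0.47,0,-1],
    [0,0,-0.6,0,0.49,0,-1],
    [0,0,-0.67,0,0.49,0,-1],
  ],
)

```text
t: 11.45
ee_pos: [0.5839, -0.0508, 0.2083]
orientation: [-3.14, 0.002, -1.053]
wrist_force: [-0.3, 0.7, -0.3]
width: 0.0002
finger_force: 0.0
```

```bash
python3 - <<'E'
from h import *
o=monitor.get_obs(); print(o['joints'],o['orientation'],o['ee_pos'])
E
```

```text
[-0.29800255  0.75614945  0.55508355  1.75300918 -0.53874731  0.78849059
 -2.09948818] [-3.13971524e+00  1.69230741e-03 -1.05306369e+00] [ 0.58387434 -0.05076111  0.20825285]
```

Emit:
arm_command(
  increments=[
    [0,0,-0.07,0,0,0,-1],
    [0,0,-0.14,0,0,0,-1],
    [0,0,-0.2,0,0,-0.06,-1],
    [0,0,-0.221,0,0,-0.13,-1],
    [0,0,-0.221,0,0,-0.2,-1],
    [0,0,-0.221,0,0,-0.26,-1],
    [0,0,-0.221,0,0,-0.28,-1],
    [0,0,-0.221,0,0,-0.28,-1],
    [0,0,-0.221,0,0,-0.28,-1],
  ],
)

```text
t: 12.2
ee_pos: [0.5832, -0.0552, 0.097]
orientation: [-3.141, -0.0, -1.401]
wrist_force: [0.5, -0.7, -0.1]
width: 0.0001
finger_force: 0.0
```

```bash
python3 - <<'E'
from h import *
o=monitor.get_obs(); print(o['joints'],o['orientation'],o['ee_pos'],o['wrist_force'])
im2=optics.get_image('side');cv2.imwrite('pics/p1.png',cv2.resize(im2[100:280,180:420],None,fx=2.5,fy=2.5))
E
```

```text
[-0.26409537  0.92471351  0.50973611  1.82333203 -0.76231299  0.59926127
 -2.24357095] [-3.14062167e+00 -3.18976936e-04 -1.40057883e+00] [ 0.58324129 -0.05517383  0.09697058] [ 0.49251878 -0.74739635 -0.13464741]
```

View pics/p1.png

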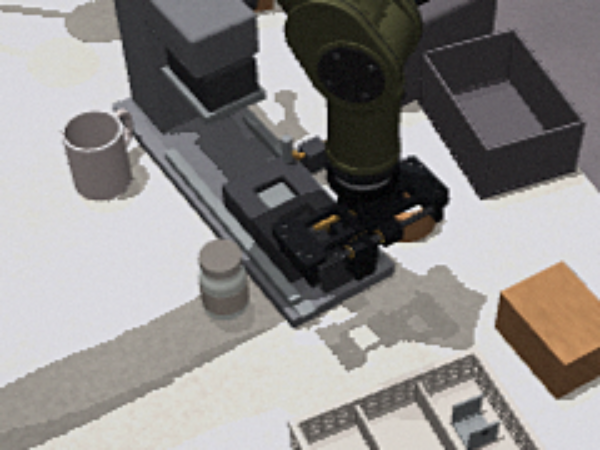

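Emit:
arm_command(
  increments=[
    [0,0,0,-0.0064,0.037,0,-1],
    [0,0,0,-0.0106,0.0616,0,-1],
    [0,0,0,-0.0138,0.08,0,-1],
    [0,0,0,-0.017,0.0985,0,-1],
    [0,0,0,-0.0212,0.1232,0,-1],
    [0,0,0,-0.0255,0.148,0,-1],
    [0,0,0,-0.0298,0.1725,0,-1],
    [0,0,0,-0.034,0.197,0,-1],
    [0,0,0,-0.034,0.197,0,-1],
  ],
)

```text
t: 13.0
ee_pos: [0.5675, 0.0279, 0.0959]
orientation: [3.14, 0.004, -1.397]
wrist_force: [0.2, 0.7, -0.7]
width: 0.0004
finger_force: 0.0
```

Emit:
arm_command(
  increments=[
    [0,0,0,-0.0043,0.0246,0,-1],
    [0,0,0,-0.0085,0.049,0,-1],
    [0,0,0,-0.0128,0.074,0,-1],
    [0,0,0,-0.017,0.0985,0,-1],
  ],
)

```text
t: 13.33
ee_pos: [0.5607, 0.0637, 0.0962]
orientation: [3.14, 0.0, -1.401]
wrist_force: [-1.4, -3.8, -1.0]
width: 0.0005
finger_force: 1.7
```

```bash
python3 - <<'E'
from h import *
o=monitor.get_obs(); print(o['ee_pos'],o['wrist_force'])
im2=optics.get_image('side');cv2.imwrite('pics/p2.png',cv2.resize(im2[100:280,180:420],None,fx=2.5,fy=2.5))
E
```

```text
[0.56068787 0.06373268 0.09618776] [-1.40452477 -3.7794815  -0.99238635]
```

View pics/p2.png

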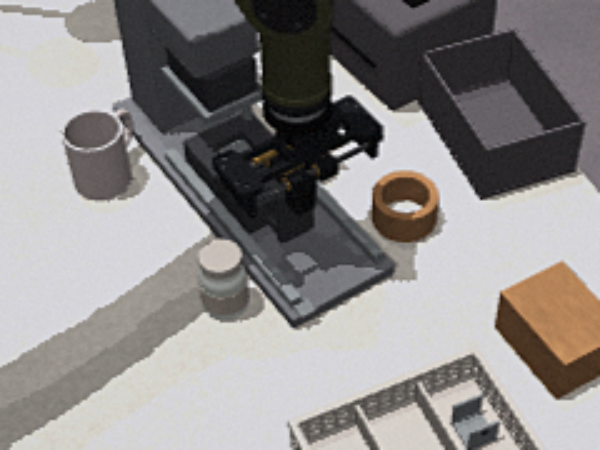

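Emit:
arm_command(
  increments=[
    [0,0,0,-0.0021,0.0123,0,-1],
    [0,0,0,-0.0043,0.0246,0,-1],
    [0,0,0,-0.0064,0.037,0,-1],
    [0,0,0,-0.0085,0.0493,0,-1],
    [0,0,0,-0.0085,0.0493,0,-1],
  ],
)

```text
t: 13.8
ee_pos: [0.5581, 0.0847, 0.0964]
orientation: [3.141, 0.002, -1.4]
wrist_force: [0.2, -0.1, -0.4]
width: 0.0
finger_force: 0.0
```

Emit:
arm_command(
  increments=[
    [0,0,0,-0.0011,0.0062,0,-1],
    [0,0,0,-0.0021,0.0123,0,-1],
    [0,0,0,-0.0032,0.0185,0,-1],
    [0,0,0,-0.0032,0.0185,0,-1],
  ],
)

```text
t: 14.13
ee_pos: [0.5581, 0.0861, 0.0968]
orientation: [-3.14, -0.007, -1.404]
wrist_force: [0.9, -8.0, -3.5]
width: 0.0003
finger_force: 4.1
```

Emit:
arm_command(
  increments=[
    [0,0,0,-0.0011,0.0062,0,-1],
    [0,0,0,-0.0021,0.0123,0,-1],
    [0,0,0,-0.0021,0.0123,0,-1],
  ],
)

```text
t: 14.38
ee_pos: [0.5576, 0.0882, 0.0968]
orientation: [-3.139, -0.011, -1.406]
wrist_force: [1.4, -10.5, -3.5]
width: 0.0007
finger_force: 5.2
```

Emit:
arm_command(
  increments=[
    [0,0,0,-0.0011,0.0062,0,-1],
    [0,0,0,-0.0021,0.0123,0,-1],
    [0,0,0,-0.0021,0.0123,0,-1],
  ],
)

```text
t: 14.63
ee_pos: [0.5558, 0.0985, 0.0967]
orientation: [-3.141, -0.002, -1.402]
wrist_force: [-0.1, -4.4, -1.3]
width: 0.0003
finger_force: 2.1
```

Emit:
arm_command(
  increments=[
    [0,0,0,-0.0008,0.005,0,-1],
    [0,0,0,-0.0013,0.0074,0,-1],
    [0,0,0,-0.0013,0.0074,0,-1],
    [0,0,0,-0.0013,0.0074,0,-1],
  ],
)

```text
t: 14.97
ee_pos: [0.5558, 0.0986, 0.0968]
orientation: [-3.14, -0.007, -1.404]
wrist_force: [1.6, -10.4, -4.0]
width: 0.0002
finger_force: 5.1
```

Emit:
arm_command(
  increments=[
    [0,0,0,0.004,-0.025,0,-1],
    [0,0,0,0.013,-0.074,0,-1],
    [0,0,0,0.025,-0.148,0,-1],
    [0,0,0,0.04,-0.23,0.05,-1],
    [0,0,0,0.05,-0.3,0.15,-1],
    [0,0,0,0.05,-0.35,0.25,-1],
    [0,0,0,0.05,-0.4,0.32,-1],
    [0,0,0,0.05,-0.4,0.32,-1],
    [0,0,0,0.05,-0.4,0.32,-1],
  ],
)

```text
t: 15.72
ee_pos: [0.5764, -0.0585, 0.2271]
orientation: [-3.136, -0.0, -1.403]
wrist_force: [-0.1, 0.5, -1.0]
width: 0.0006
finger_force: 0.0
```

```bash
python3 - <<'E'
from h import *
np.set_printoptions(precision=4,suppress=True)
o=monitor.get_obs(); print(o['t'],o['ee_pos'],o['wrist_force'])
s=np.array([.5552,.0918,.1706]);c,n=np.cos(s[2]),np.sin(s[2])
g=lambda x,y,z:[s[0]+c*x-n*y,s[1]+n*x+c*y,z]
for cam in ('wrist','side','scene'):
    o=monitor.get_obs(); optics.get_image(cam)
    for t in ('filler','die_top','lug','bracket','mate'):
        for d in finder.silhouettes(cam,t)[:2]:
            h=hit(cam,d['pixel'],{'filler':.054,'die_top':.064,'lug':.09,'bracket':.02,'mate':.02}[t],o)
            q=h[:2]-s[:2]; print(cam,t,round(d['p'],2),d['pixel'],h[:2],'die-frame',c*q[0]+n*q[1],-n*q[0]+c*q[1])
    print(cam,'filler exp',proj(cam,[g(0,.028+.13,.054),g(0,.028+.12,.054)],o).tolist())
E
```

```text
15.7167 [ 0.5764 -0.0585  0.2271] [-0.1479  0.492  -0.9517]
wrist die_top 0.73 [318.6, 360.7] [0.5454 0.1358] die-frame -0.0022197269491482235 0.0450100401399041
wrist die_top 0.29 [315.6, 234.1] [ 0.5729 -0.0104] die-frame 4.791876028453074e-05 -0.10370889736275901
wrist lug 0.56 [320.2, 357.7] [0.5481 0.1088] die-frame -0.004149838255713516 0.01793167210712514
wrist filler exp [[317.2440272605548, 430.89717283042046], [317.19925992216105, 424.59269183149524]]
side filler 0.65 [269.4, 153.8] [0.5324 0.2458] die-frame 0.0037073672888812657 0.15560048454066375
side filler 0.63 [272.2, 167.2] [0.519  0.1858] die-frame -0.019708761420100477 0.09874388440325534
side die_top 0.79 [276.6, 166.2] [0.5302 0.1747] die-frame -0.010576165395442197 0.08595159117474212
side lug 0.81 [273.8, 165.9] [0.5151 0.1548] die-frame -0.02878958861770034 0.06891662779577284
side bracket 0.56 [368.0, 270.1] [ 0.6254 -0.2539] die-frame 0.010454614966786117 -0.35263683396157797
side bracket 0.37 [363.3, 341.4] [ 0.5179 -0.428 ] die-frame -0.12499093297083355 -0.5059656495714643
side mate 0.64 [386.0, 294.5] [ 
[... 267 characters left out ...]
cene filler 0.16 [233.6, 179.3] [ 0.5694 -0.3394] die-frame -0.05921200489537383 -0.4273135147517734
scene die_top 0.72 [409.5, 217.6] [0.564  0.1984] die-frame 0.026794092550231016 0.10355589499554903
scene die_top 0.58 [345.7, 256.8] [0.7405 0.0591] die-frame 0.17710265413410975 -0.06369405993390928
scene lug 0.85 [410.6, 218.9] [0.5891 0.1994] die-frame 0.051711974112795725 0.10030822188222477
scene bracket 0.43 [250.7, 207.5] [ 0.6327 -0.2591] die-frame 0.01680967281397578 -0.35892777419873134
scene mate 0.53 [234.4, 199.3] [ 0.6179 -0.3198] die-frame -0.008074805897348963 -0.4162682162883955
scene filler exp [[427.79497166136, 214.35308964371524], [424.226159279978, 213.98215465747103]]
```

```bash
python3 -c "
from plant import workorder
print(workorder.hand_in())"
```

```text
the job is handed in; nothing more can be done
None
```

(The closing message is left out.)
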